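Find the jar lid whose button snaps and close the jar with it

ROBOT

A 6-joint arm with a two-finger parallel gripper is mounted at the origin on the work surface. World frame = base frame: x ahead of the robot, y to its left, z up, the work surface at z = 0. Lengths are in mm, angles in rad, forces in N, time in s.
With the tool pointing down it reaches from about 275 to 825 mm from the base axis. Payload 4.9 kg.
Tool frame: the origin (TCP) lies at the very end of the fingers, on their centre line; the grasp point (between the pads) lies 19 mm behind it; z points along the fingers, y is the direction in which the jaws open and shut (so a half turn about z gives the same grasp; the last joint's range is limited). The gripper opens to 85 mm and grips with 20 to 120 N. Pads are 22 mm wide; open, the fingers measure 114 mm over their backs; the gripper's body (76 mm by 85 mm) begins 54 mm behind the grasp point. The pads swing forward as they close: fully open they stand 13 mm farther back than shut.
Start: joints at [-1.343, 0.326, -0.193, 1.052, 0, 1.437], TCP at [194.69, -514.407, 231.281] pointing down, gripper open.
Joint ranges: [-2.65, 2.65], [-0.97, 1.79], [-1.3, 1.35], [-1.93, 2.1], [-1.47, 1.37], [-3.14, 3.14]. Speed limits (rad/s): [2.57, 2.57, 3.14, 3.14, 3.14, 3.14].

INTERFACE

Orientations are given as [roll, pitch, yaw] about the fixed x, y, z axes, in that order (R = Rz(yaw) Ry(pitch) Rx(roll)).
In Python, from bench import bot, solve_ik, imaging gives the robot as it stands. Calls block until the motion is done:
- bot.move_ptp(position, orientation): joint-space move of the TCP to a pose.
- bot.movel(position, rot=None, max_speed=150, threshold=None): straight line of the TCP; rot=None keeps the orientation; max_speed is the mean speed in mm/s. With threshold (N) it stops when the force on the tool has changed by that much, and returns True; else False.
- bot.move_j(angles): joint-space move.
- bot.grip(opening, effort=None): opening from 0.0 (shut) to 1.0 (fully open); effort is the grip in N (None keeps the last); returns when the fingers have stopped.
- bot.dwell(seconds).
- solve_ik(position, orientation): joint angles nearest the present ones, or None.
- bot.get_state(): the state.
- imaging.capture(name): name is "side" or "top"; returns the picture (400x640x3 uint8, blue, green, red); there is no depth.
- imaging.camera_model(name): a dict with "K" (3x3 intrinsics, pixels), "k1" (the pictures are not rectified: a ray, as slopes to the right and down, at radius r is drawn at 1 + k1 r^2 times it, then the intrinsics apply), "position" and "rotation" of the camera in the world. Camera axes: x right, y up, looking along -z (the intrinsics and any distortion apply to the point x, -y, -z); pixel columns grow to the right and rows downward; lengths in mm; the calibration is good to about 2 mm. A picture is of the moment at which its call begins. camera_model takes no time and is no camera call.
A pose or a line that the arm cannot do raises bot.IKError and nothing moves.
- bot.sign_off(): hands the job in, once; it reports no verdict.
The state is a dict: "t": time; "qpos": joint angles; "joint_velocities": joint speeds; "effort": joint torques, N m; "tcp_pos": TCP position; "orientation": TCP orientation; "contact_force": force on the tool from outside, world axes, zero at the start; "wrist_torque": the same for the moment, N m; "opening": opening from 0.0 (shut) to 1.0 (fully open).
Only numpy, scipy, OpenCV 4.12 (cv2) and the standard library are available. Lean on these libraries where they do the work, as an engineer would, in place of code of your own. Each camera call takes 0.05 s, during which the arm holds its last target. There are 200 camera calls.

TASK

One of the three push-button lids on the board is still sound: press their buttons slowly and gently, one by one, until you feel one snap right over, and leave the lids whose buttons stay soft in their places. Put the sound lid on the open jar of olives, plug down and fully home, then slowly press its button right over its snap once more to vent the jar, and let it spring back. Leave the jar standing where it is and everything else on the table undisturbed.

Things in the scene. Friction and masses are not known exactly. Their poses are not given: they have to be found in the camera images.
- board: pale wooden board fixed on the table, 110 (its x) x 320 (its y) x 18 mm thick, origin at the centre of its underside. The three lids stand on it in a row along its y axis, about 100 mm apart.
- jar: open glass jar of olives standing loose on the table, about 0.6 kg, 84 mm across, 120 mm tall with a neck 53.6 mm across and 18 mm high; origin at the centre of its underside, z up.
- jar_mouth (a point): centre of the jar's open mouth, in the plane of its rim, 120 mm above the table; the opening is 47 mm across.
- lid_a: one of three like push-button lids, 90 g, loose on the board. From below: rubber plug 42 mm across (36 at its chamfered foot), 12 high, 2.5 mm slack all round in the jar's mouth; grey flange 62 across, 14 high, to hold it by, which rests on the rim; the button. Origin at the centre of the plug's underside, z up: 18 mm above the table now, 12 mm below the rim when home. Exactly one of the three is sound.
- valve_a: white button of lid_a, 24 mm across, 9 mm proud of the flange; origin at its top centre, 35 mm above the lid's underside at rest. Goes 5 mm down to a hard stop, springs back up; starts at 2 N, breaks above 20 N. Sound: climbs steeply to 5 N or more in about 1 mm, then snaps: the force falls to 1 N at 3.5 to 4 mm down (right over). Soft: climbs slowly, evenly to 4.5 to 6 N at 5 mm, never falls.
- lid_b: one of three like push-button lids, 90 g, loose on the board. From below: rubber plug 42 mm across (36 at its chamfered foot), 12 high, 2.5 mm slack all round in the jar's mouth; grey flange 62 across, 14 high, to hold it by, which rests on the rim; the button. Origin at the centre of the plug's underside, z up: 18 mm above the table now, 12 mm below the rim when home. Exactly one of the three is sound.
- valve_b: white button of lid_b, 24 mm across, 9 mm proud of the flange; origin at its top centre, 35 mm above the lid's underside at rest. Goes 5 mm down to a hard stop, springs back up; starts at 2 N, breaks above 20 N. Sound: climbs steeply to 5 N or more in about 1 mm, then snaps: the force falls to 1 N at 3.5 to 4 mm down (right over). Soft: climbs slowly, evenly to 4.5 to 6 N at 5 mm, never falls.
- lid_c: one of three like push-button lids, 90 g, loose on the board. From below: rubber plug 42 mm across (36 at its chamfered foot), 12 high, 2.5 mm slack all round in the jar's mouth; grey flange 62 across, 14 high, to hold it by, which rests on the rim; the button. Origin at the centre of the plug's underside, z up: 18 mm above the table now, 12 mm below the rim when home. Exactly one of the three is sound.
- valve_c: white button of lid_c, 24 mm across, 9 mm proud of the flange; origin at its top centre, 35 mm above the lid's underside at rest. Goes 5 mm down to a hard stop, springs back up; starts at 2 N, breaks above 20 N. Sound: climbs steeply to 5 N or more in about 1 mm, then snaps: the force falls to 1 N at 3.5 to 4 mm down (right over). Soft: climbs slowly, evenly to 4.5 to 6 N at 5 mm, never falls.
- cherry_jar: closed jar of cherries, 80 mm across, 125 mm tall; bystander. Origin at the centre of its underside.
- carrot_jar: closed jar of carrot sticks, 80 mm across, 125 mm tall; bystander. Origin at the centre of its underside.
- mug: white mug, 76 mm across, 85 mm tall, handle on its +y side; bystander. Origin at the centre of its underside.
- band: plain brass screw band, 60 mm across, 14 mm high, lying flat; bystander. Origin at the centre of its underside.
- weight: green glass weight, 44 mm across, 20 mm high; bystander. Origin at the centre of its underside.
- spoon: spoon with a wooden handle, 200 mm long, lying along its own x; bystander. Origin at its middle.
- vinegar: brown glass bottle, 60 mm across, 190 mm tall; bystander. Origin at the centre of its underside.
Not all that is in view belongs to the job. Leave any blue look-alike of the lid_c alone.

How it is judged:
By the outcome, as a careful person would: the job done as asked, in the order asked, and still so for the second after the job is handed in, with the robot touching nothing.
It also fails if it takes over 72 s, if anything falls off the work surface, if the arm or the gripper's body presses on something with over 40 N, if the wrist force passes 120 N, or if a joint passes its speed limit or range.

## Working session

There is one attempt and no reset: what is moved stays moved. The work goes in short steps, each a Python script; the robot and the scene stay as the last script left them, time stands still between calls to the robot, and variables do not carry over. Pictures are saved under pics/ and viewed, about 8 in all and at most 12, crops included, and the job is handed in when it is done.

```bash
ls; mkdir -p pics
python3 - <<'E'
from bench import bot, imaging
import cv2
for n in("top","side"):
    cv2.imwrite(f"pics/{n}0.png",imaging.capture(n)); m=imaging.camera_model(n); print(n,m)
print(bot.get_state())
E
```

```text
pics
top {'K': array([[370.24373178,   0.        , 321.47365454],
       [  0.        , 370.24373178, 198.80442287],
       [  0.        ,   0.        ,   1.        ]]), 'k1': -0.06549257345701177, 'position': array([ 414.90933553,  -67.52630505, 1112.18228706]), 'rotation': array([ 0.15524619,  0.00559989, -1.58447412])}
side {'K': array([[436.38309428,   0.        , 318.51500297],
       [  0.        , 436.38309428, 198.48016074],
       [  0.        ,   0.        ,   1.        ]]), 'k1': 0.012741957290247357, 'position': array([106.69993045, 551.69292349, 766.75250544]), 'rotation': array([ 0.87359724,  0.01264621, -2.52208893])}
{'t': 0.1, 'qpos': array([-1.34319885e+00,  3.26896437e-01, -1.93487938e-01,  1.05200928e+00,
       -1.59283478e-05,  1.43656778e+00]), 'joint_velocities': array([ 0.00103227, -0.00287591,  0.00107579, -0.00015164,  0.0008616 ,
        0.00099351]), 'effort': array([ 1.68518463e-04, -4.44239902e+01,  2.63038605e+01,  7.89810758e-03,
       -1.71720626e-04,  4.50978614e-07]), 'tcp_pos': array([ 194.56133231, -513.87127514,  230.56408109]), 'orientation': array([-3.14000756e+00, -1.97978943e-04,  3.61825876e-01]), 'contact_force': array([-0.98164648, -0.55022726, -0.21484518]), 'wrist_torque': array([0.00454819, 0.00464033, 0.02778062]), 'opening': 1.0006726502171566}
```

View pics/top0.png

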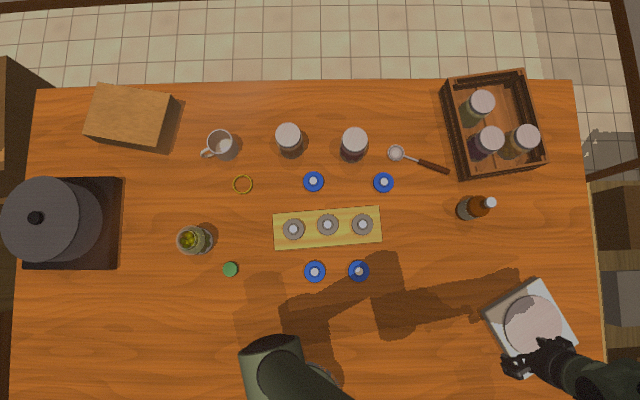

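View pics/side0.png

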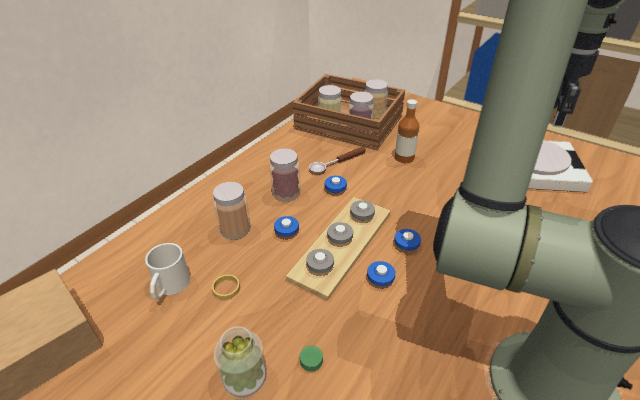

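The top view shows three grey lids on the board at about (293,229), (327,225) and (362,224). The possible mix-ups are the blue look-alikes at (313,181), (383,182), (315,271) and (358,271), plus the brass band (242,184) and the green weight (230,269). I choose the grey lids on the pale board. The open jar of olives is at about (190,240). The side view agrees: lids at (320,261), (340,233) and (362,210), jar at (241,360).

```bash
cat > h.py <<'E'
import numpy as np, cv2
from scipy.spatial.transform import Rotation as R
from bench import bot, imaging, solve_ik
def ray(n,px):
    m=imaging.camera_model(n); K=m["K"]
    d=np.array([[[px[0],px[1]]]],float)
    u=cv2.undistortPoints(d,K,np.array([m["k1"],0,0,0.]))[0,0]
    v=R.from_euler("xyz",m["rotation"]).apply([u[0],-u[1],-1]); return m["position"],v
def onz(n,px,z):
    p,v=ray(n,px); return p+v*(z-p[2])/v[2]
def proj(n,P):
    m=imaging.camera_model(n); c=R.from_euler("xyz",m["rotation"]).inv().apply(np.array(P)-m["position"])
    x,y=c[0]/-c[2],-c[1]/-c[2]; f=1+m["k1"]*(x*x+y*y); return m["K"][:2,:2]@[x*f,y*f]+m["K"][:2,2]
def tri(a,b):
    (p,v),(q,w)=ray("top",a),ray("side",b)
    s=np.linalg.lstsq(np.c_[v,-w],q-p,rcond=None)[0]; A=p+s[0]*v;B=q+s[1]*w
    return (A+B)/2,np.linalg.norm(A-B)
E
python3 - <<'E'
from h import *
T=cv2.imread("pics/top0.png");S=cv2.imread("pics/side0.png")
def btn(img,c,r):
    x,y=c; p=img[y-r:y+r,x-r:x+r].astype(int); m=((p.min(2)>165)&(p.max(2)-p.min(2)<40)).astype(np.uint8)
    n,l,st,ce=cv2.connectedComponentsWithStats(m); 
    if n<2: return None
    i=1+st[1:,4].argmax(); return ce[i]+[x-r,y-r],st[i,4]
for t,s in zip([(293,229),(327,225),(362,224)],[(320,257),(340,228),(362,206)]):
    a=btn(T,t,11);b=btn(S,s,11);print(a,b)
    if a:print(" top z53",onz("top",a[0],53).round(1))
    if b:print(" side z53",onz("side",b[0],53).round(1))
    if a and b: print(" tri",tri(a[0],b[0]))
# board corners (z=18): pale mask
h=cv2.cvtColor(T,cv2.COLOR_BGR2HSV)
m=cv2.inRange(h,(18,60,130),(32,170,255)); m[:195]=0;m[260:]=0;m[:,:260]=0;m[:,400:]=0
c=max(cv2.findContours(m,0,2)[0],key=cv2.contourArea); box=cv2.boxPoints(cv2.minAreaRect(c))
print([onz("top",q,18).round(0)[:2] for q in box])
a=cv2.resize(T[190:270,160:260],None,fx=6,fy=6,interpolation=2)[:, :400]
b=cv2.resize(S[310:400,195:285],None,fx=4.4,fy=5,interpolation=2)
o=cv2.resize(T[200:260,265:395],(790,None or 365));print(a.shape,b.shape)
w=np.zeros((590,800,3),np.uint8)
j=cv2.resize(T[210:270,165:225],(295,295),interpolation=2);k=cv2.resize(S[320:400,200:280],(295,295),interpolation=2)
w[:295,:295]=j;w[:295,300:595]=k;w[300:580,:607]=cv2.resize(T[200:260,265:395],(607,280),interpolation=2)
cv2.imwrite("pics/crop1.png",w)
E
```

```text
(array([292.94594595, 228.56756757]), np.int32(37)) (array([319.52941176, 255.58823529]), np.int32(68))
 top z53 [495.7  19.   53. ]
 side z53 [493.3  21.3  53. ]
 tri (array([495.52762823,  19.02467912,  49.72447986]), np.float64(0.936716559360852))
(array([327.10810811, 224.13513514]), np.int32(37)) (array([339.85454545, 227.87272727]), np.int32(55))
 top z53 [507. -79.  53.]
 side z53 [504.9 -77.8  53. ]
 tri (array([506.66958598, -79.32323184,  50.926242  ]), np.float64(1.258588219114818))
(array([362.41025641, 223.82051282]), np.int32(39)) (array([362.46808511, 205.08510638]), np.int32(47))
 top z53 [ 506.5 -180.2   53. ]
 side z53 [ 503.7 -178.4   53. ]
 tri (array([ 505.94723166, -180.88097928,   50.27356817]), np.float64(1.673571852526994))
[array([544.,  86.]), array([ 566., -234.]), array([ 457., -239.]), array([435.,  76.])]
(480, 400, 3) (450, 396, 3)
```

View pics/crop1.png

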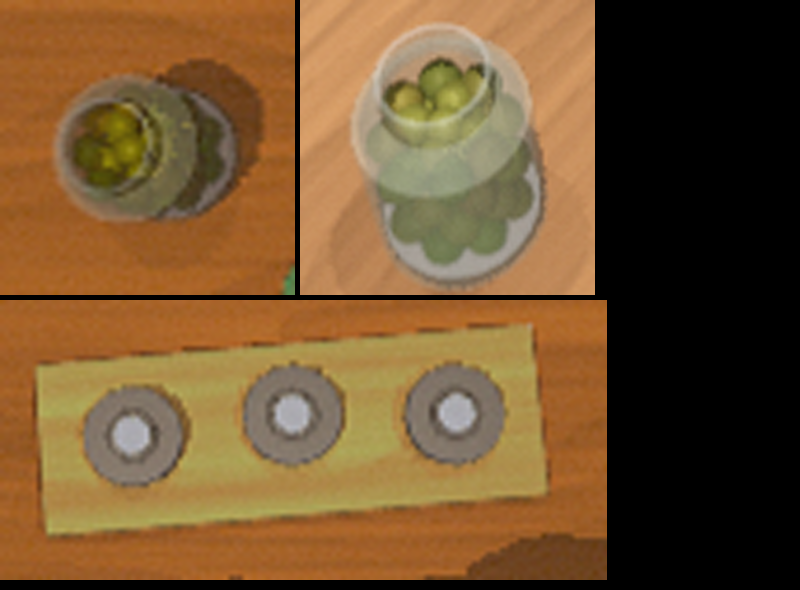

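Crop 1 shows the three grey lids with white buttons, all clear, and none blue. It also shows the olive jar's rim ellipse, centred at about (188.2,239.7) in the top picture and (236.4,339.8) in the side picture. Board corners come out at about 320 x 110 mm, and the button heights agree to within about 3 mm. Next I press the nearest button.

```bash
cat >> h.py <<'E'
D=[np.pi,0,np.pi/2]
def fz(n=4):
    f=[]
    for _ in range(n):
        bot.dwell(0.02); f.append(bot.get_state()["contact_force"][2])
    return np.mean(f)
def press(x,y,ztop,maxdepth=4.3,lim=9,step=0.4):
    bot.movel([x,y,ztop+4],rot=D,max_speed=60); bot.dwell(.2); b=fz(8)
    cur=[];z=ztop+3;z0=None;drop=False
    while z>ztop-9:
        bot.movel([x,y,z],max_speed=8); f=fz()-b; za=bot.get_state()["tcp_pos"][2]; cur.append((round(za,2),round(f,2)))
        if z0 is None and f>1.2: z0=za
        pk=max(c[1] for c in cur)
        if f>lim or (z0 is not None and z0-za>maxdepth): break
        z-=step
    bot.movel([x,y,ztop+12],max_speed=40)
    return z0,cur,bot.get_state()["t"]
E
python3 - <<'E'
from h import *
j=tri((188.2,239.7),(236.4,339.8)); print("jar",j,onz("top",(188.2,239.7),120),onz("side",(236.4,339.8),120))
print("bottle",onz("top",(462,212),0))
bot.grip(0.0,30); print(bot.get_state()["t"])
bot.move_ptp([506,-179.5,110],D); print(bot.get_state()["t"],bot.get_state()["qpos"].round(2))
print(press(505.3,-179.5,53))
E
```

```text
jar (array([465.09031587, 300.53669008, 111.56781633]), np.float64(1.975612123485456)) [463.86389952 296.82242866 120.        ] [461.39339292 304.20521468 120.        ]
bottle [ 542.12622604 -491.20558271    0.        ]
0.8667
2.5917 [-0.48  0.42 -0.4   0.76 -0.    1.09]
(np.float64(52.94882108256693), [(np.float64(55.95), np.float64(0.07)), (np.float64(55.55), np.float64(0.23)), (np.float64(55.18), np.float64(0.35)), (np.float64(54.79), np.float64(0.38)), (np.float64(54.37), np.float64(0.27)), (np.float64(53.98), np.float64(0.06)), (np.float64(53.6), np.float64(0.2)), (np.float64(53.18), np.float64(0.33)), (np.float64(52.95), np.float64(2.28)), (np.float64(52.45), np.float64(2.19)), (np.float64(52.03), np.float64(3.27)), (np.float64(51.64), np.float64(2.89)), (np.float64(51.25), np.float64(3.66)), (np.float64(50.84), np.float64(3.83)), (np.float64(50.42), np.float64(4.18)), (np.float64(50.03), np.float64(5.03)), (np.float64(49.65), np.float64(5.23)), (np.float64(49.23), np.float64(5.26)), (np.float64(48.87), np.float64(5.58)), (np.float64(48.49), np.float64(5.65))], 10.8833)
```

The first one is soft: it climbs evenly to 5.7 N. Contact came at z = 53.0, as expected.

```bash
sed -i 's/ztop+3;z0/ztop+1;z0/' h.py
python3 - <<'E'
from h import *
for x,y in [(506.2,-78.6),(494.8,19.8)]:
    bot.movel([x,y,66],max_speed=120)
    z0,c,t=press(x,y,53); f=[float(a[1]) for a in c]; print(x,y,z0,t,[(float(a),float(b)) for a,b in c])
    k=int(np.argmax(f))
    if max(f)-min(f[k:])>2: print("SOUND"); break
E
```

```text
506.2 -78.6 52.94744132637799 18.1 [(53.98, -0.23), (53.61, 0.03), (53.2, 0.05), (52.95, 2.75), (52.56, 4.31), (52.07, 5.13), (51.64, 5.04), (51.21, 4.96), (50.75, 3.85), (50.34, 3.25), (49.92, 2.21), (49.56, 1.87), (49.17, 1.4), (48.8, 1.6), (48.47, 2.29)]
SOUND
```

The middle lid is sound: 5.1 N peak, falling to 1.4 N, then rising near the stop. The two views disagree on the jar rim, so I measure it again from larger crops.

Run:
```python
from h import *
T=imaging.capture("top");S=imaging.capture("side");cv2.imwrite("pics/top1.png",T);cv2.imwrite("pics/side1.png",S)
def enl(I,x,y,w,h,f):
    c=cv2.resize(I[y:y+h,x:x+w],None,fx=f,fy=f,interpolation=cv2.INTER_CUBIC); c=cv2.convertScaleAbs(c,alpha=1.4,beta=-20)
    for k in range(0,w,5): cv2.line(c,(k*f,0),(k*f,6 if k%10 else 14),(255,255,255),1)
    for k in range(0,h,5): cv2.line(c,(0,k*f),(6 if k%10 else 14,k*f),(255,255,255),1)
    return c
a=enl(T,172,218,50,45,8); b=enl(S,212,320,58,45,8)[:, :]
w=np.zeros((370,800,3),np.uint8)
w[:360,:390]=a[:,:390];w[:360,400:800]=b[:,:400];cv2.imwrite("pics/crop2.png",w)
```

```text
(no output)
```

View pics/crop2.png

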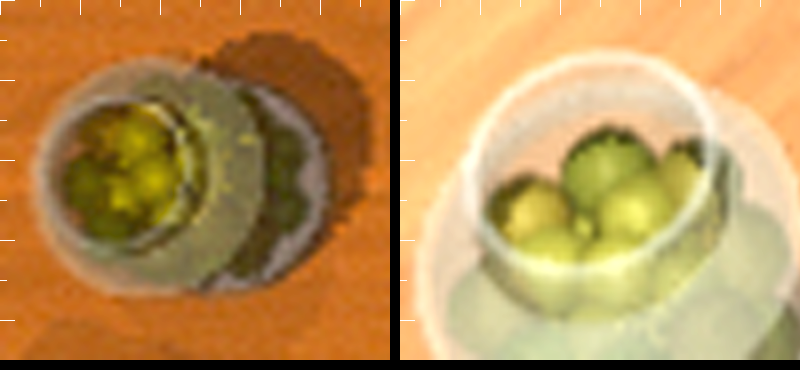

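Crop 2 shows the rim at columns 40–195 and rows 98–250 in the top picture (8x crop), centre about (186.6,239.9). In the side picture the rim centre is about (236.1,340.1). I check both against the shoulder and base circles.

Run:
```python
from h import *
print("tri",tri((186.6,239.9),(236.1,340.1)), onz("top",(186.6,239.9),120)[:2], onz("side",(236.1,340.1),120)[:2])
def ext(n,c,z,r,o,f=8):
    P=np.array([proj(n,[c[0]+r*np.cos(a),c[1]+r*np.sin(a),z]) for a in np.linspace(0,6.28,60)])
    return ((np.r_[P.min(0),P.max(0)]-np.r_[o,o])*f).round(0)
c=(462.6,302.7)
print("top rim outer",ext("top",c,120,26.8,(172,218)),"inner",ext("top",c,120,23.5,(172,218)))
print("top shoulder",ext("top",c,98,42,(172,218)),"base",ext("top",c,0,42,(172,218)))
print("side rim outer",ext("side",c,120,26.8,(212,320)),"inner",ext("side",c,120,23.5,(212,320)))
print("side should.",ext("side",c,98,42,(212,320)))
```

```text
tri (array([463.75585428, 303.04742177, 115.37851077]), np.float64(0.4056168012300887)) [463.36368051 301.20304764] [461.4118886  304.90127748]
top rim outer [ 35.  98. 190. 257.] inner [ 44. 108. 181. 248.]
top shoulder [ 16.  59. 256. 303.] base [119.  80. 338. 304.]
side rim outer [ 66.  39. 325. 268.] inner [ 82.  52. 309. 253.]
side should. [  9.  37. 408. 395.]
```

Estimates agree to about 2–3 mm, which is close enough to set out. Next I grasp the middle lid.

Run:
```python
from h import *
bot.movel([506,-78.5,110],max_speed=120); bot.grip(0.86)
print(bot.movel([506,-78.5,40],max_speed=100,threshold=6))
print(bot.movel([506,-78.5,17],max_speed=40,threshold=5),bot.get_state()["tcp_pos"])
bot.grip(0.3,35); s=bot.get_state(); print(s["opening"],s["contact_force"],s["t"])
bot.movel([506,-78.5,60],max_speed=60); s=bot.get_state(); print(s["opening"],s["contact_force"],s["tcp_pos"],s["t"])
cv2.imwrite("pics/s2.png",cv2.resize(imaging.capture("side")[130:330,220:480],None,fx=3,fy=3)[:600,:780])
```

```text
False
False [505.9609407  -78.48227583  16.90644146]
0.7100671584405873 [-2.35433605 -1.05359275  3.46721844] 21.25
0.7108120210951275 [-0.39296243  0.07644612 -1.03889376] [505.76050282 -78.43914265  59.84596339] 22.1167
```

View pics/s2.png

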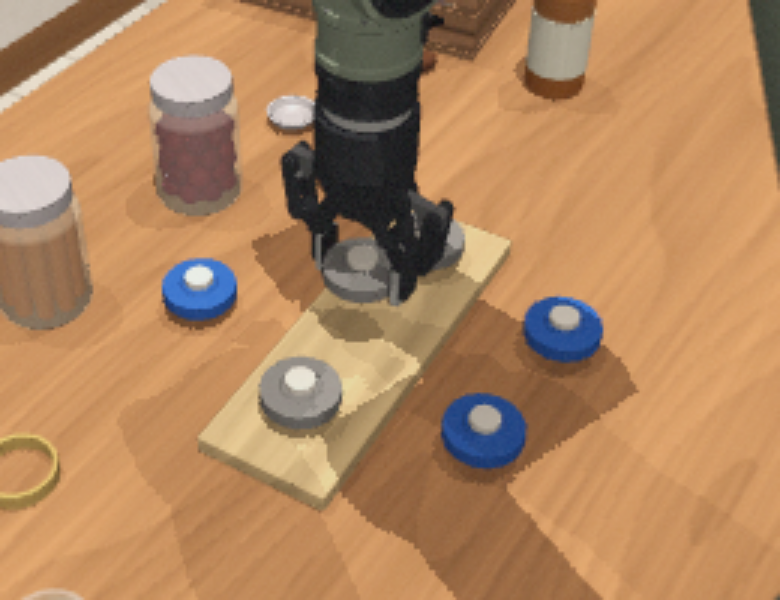

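The lid is held level at about crop (362,270), and the other two are undisturbed. Now I hover over the jar and look.

Run:
```python
from h import *
bot.movel([506,-78.5,170],max_speed=150)
bot.move_ptp([462.6,302.5,170],D); bot.movel([462.6,302.5,140],max_speed=60)
bot.dwell(.2);s=bot.get_state();print(s["tcp_pos"],s["t"],s["contact_force"],s["qpos"].round(2))
S=imaging.capture("side");T=imaging.capture("top");cv2.imwrite("pics/side3.png",S);cv2.imwrite("pics/top3.png",T)
b=cv2.resize(S[290:370,190:290],(620,496),interpolation=2)
a=cv2.resize(T[210:270,160:190],(175,350),interpolation=2)
w=np.zeros((500,800,3),np.uint8);w[:496,:620]=b;w[:350,622:797]=a
cv2.imwrite("pics/c3.png",w)
x,y,z=s["tcp_pos"]
print("btn", proj("side",[x,y,z+36]),"flange top c",proj("side",[x,y,z+27]),"flange bot",proj("side",[x,y,z+13]),"plug foot",proj("side",[x,y,z+1]))
```

```text
[462.85370658 302.71910863 140.39819437] 25.325 [-6.34081929e-01  2.35713161e-04 -1.05943200e-01] [ 0.45  0.41 -0.32  0.84  0.    2.02]
btn [231.67617443 318.75423108] flange top c [232.46028387 322.07466712] flange bot [233.65448629 327.13315355] plug foot [234.65414486 331.36892052]
```

View pics/c3.png

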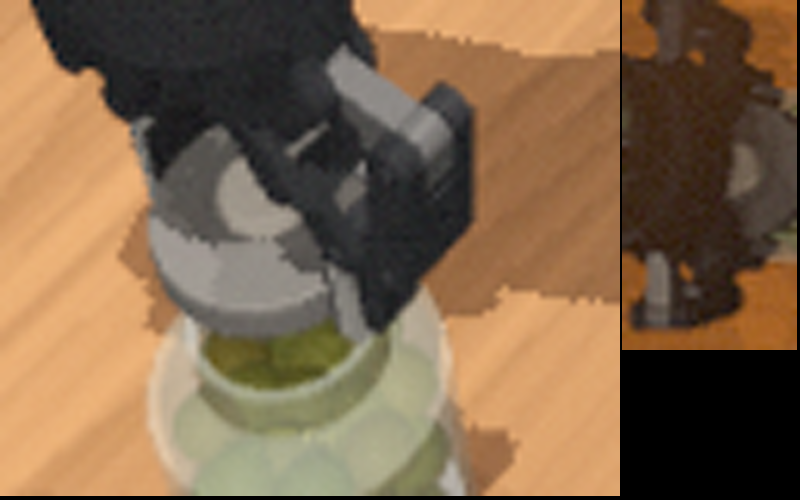

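Crop 3 shows the lid held above the jar. The flange's left edge is at about (214.2,332), its lowest edge at row 344.5, and the button's left edge at column 225.0. I compare these with the predictions for the gripped position and shift to match the rim in the same view.

Run:
```python
from h import *
x,y,z=462.85,302.72,140.4
def ext(n,c,r):
    P=np.array([proj(n,[c[0]+r*np.cos(a),c[1]+r*np.sin(a),c[2]]) for a in np.linspace(0,6.28,80)]); return np.r_[P.min(0),P.max(0)].round(1)
print("flange top",ext("side",(x,y,z+27),31),"bot",ext("side",(x,y,z+13),31),"btn",ext("side",(x,y,z+36),12))
print("rim at hover xy",ext("side",(x,y,120),26.8))
print("top btn",ext("top",(x,y,z+36),12),"flange",ext("top",(x,y,z+27),31))
for d in ((5,0,0),(0,5,0)): print(d,proj("side",np.array([x,y,120])+d)-proj("side",[x,y,120]),proj("top",np.array([x,y,120])+d)-proj("top",[x,y,120]))
# rim ellipse from pre-lift side picture: bright, low-saturation ring
S=cv2.imread("pics/side1.png");g=cv2.GaussianBlur(S.min(2),(0,0),.6)
c=np.array([236.1,340.1]);pts=[]
for a in np.linspace(0,2*np.pi,72,endpoint=False):
    rs=np.arange(.78,1.2,.02); q=np.array([c+[16*r*np.cos(a),14.2*r*np.sin(a)] for r in rs],np.float32)
    v=cv2.remap(g,q[None,:,0],q[None,:,1],1)[0]; pts.append(q[v.argmax()])
pts=np.array(pts)
for _ in range(3):
    e=cv2.fitEllipse(pts.astype(np.float32)); (cx,cy),(A,B),th=e; t=np.radians(th)
    d=(pts-[cx,cy])@np.array([[np.cos(t),-np.sin(t)],[np.sin(t),np.cos(t)]]); r=np.hypot(d[:,0]/A*2,d[:,1]/B*2); k=abs(r-1)<.06; print(e,k.sum()); pts=pts[k]
```

```text
flange top [212.8 306.  251.9 339.3] bot [214.2 311.1 252.9 344.3] btn [224.  312.4 239.3 325.3]
rim at hover xy [220.1 324.8 252.5 353.4]
top btn [173.4 234.4 182.6 243.8] flange [167.6 227.2 191.2 251.4]
(5, 0, 0) [-2.17533279 -1.52163926] [ 0.06904233 -1.85869599]
(0, 5, 0) [-2.10015082  2.19441986] [-1.81686427  0.01563296]
((235.9776611328125, 340.24456787109375), (25.21599578857422, 34.13855743408203), 73.20416259765625) 47
((235.38356018066406, 340.2519836425781), (25.449796676635742, 31.700733184814453), 65.79192352294922) 47
((235.38356018066406, 340.2519836425781), (25.449796676635742, 31.700733184814453), 65.79192352294922) 47
```

The side view asks for about +2.5 mm in y and the top view about 0. I take the middle (463.3, 303.8) and lower under force guard.

Run:
```python
from h import *
X,Y=463.3,303.8
bot.movel([X,Y,124],max_speed=40); bot.dwell(.15); b=bot.get_state()["contact_force"]; bt=bot.get_state()["wrist_torque"]
hit=False; z=124
while z>105.5 and not hit:
    z-=2; hit=bot.movel([X,Y,z],max_speed=25,threshold=4); s=bot.get_state()
    print(round(s["tcp_pos"][2],2),(s["contact_force"]-b).round(2),(s["wrist_torque"]-bt).round(2),hit)
print(s["t"],s["tcp_pos"],s["opening"])
```

```text
121.93 [-0.21 -0.79 -0.29] [0.02 0.   0.01] False
119.85 [-0.49 -0.79  0.26] [-0.    0.03 -0.05] False
117.83 [-0.85 -0.69 -0.87] [ 0.01 -0.01  0.05] False
115.84 [-0.75  0.33 -0.29] [-0.04  0.04  0.01] False
113.84 [-0.11 -0.39  0.03] [-0.    0.01 -0.02] False
111.82 [-0.93 -0.17 -0.61] [0.02 0.06 0.04] False
109.84 [-0.64 -0.75 -0.03] [-0.01 -0.07  0.01] False
107.86 [ 0.27  0.15 -0.6 ] [ 0.02  0.01 -0.03] False
107.28 [-4.11 -2.11  8.75] [-0.28  0.61 -0.02] False
107.09 [-7.22 -3.05 22.56] [-0.74  1.52  0.01] False
28.625 [463.64650592 303.99754451 107.09101933] 0.7082297902147583
```

The plug entered freely, and firm contact at TCP z = 107.3 matches the expected home height of 107. Next I release and check.

Run:
```python
from h import *
bot.movel([463.3,303.8,107.4],max_speed=20); bot.dwell(.1); print(bot.get_state()["contact_force"])
bot.grip(0.9); bot.movel([463.3,303.8,190],max_speed=100); bot.grip(0.0)
bot.movel([463.3,200,200],max_speed=150); print(bot.get_state()["t"])
S=imaging.capture("side");T=imaging.capture("top");cv2.imwrite("pics/side4.png",S);cv2.imwrite("pics/top4.png",T)
w=np.zeros((400,800,3),np.uint8);w[:400,:400]=cv2.resize(S[310:390,195:275],(400,400),interpolation=2);w[:395,405:]=cv2.resize(T[210:270,160:220],(395,395),interpolation=2)
cv2.imwrite("pics/c4.png",w)
def btn(img,c,r):
    x,y=c; p=img[y-r:y+r,x-r:x+r].astype(int); m=((p.min(2)>160)&(p.max(2)-p.min(2)<40)).astype(np.uint8)
    n,l,st,ce=cv2.connectedComponentsWithStats(m); i=1+st[1:,4].argmax(); return ce[i]+[x-r,y-r],st[i,4]
a=btn(T,(185,239),10);b=btn(S,(234,330),10);print(a,b,onz("top",a[0],143),onz("side",b[0],143),tri(a[0],b[0]))
```

```text
[-0.20663617 -0.06543367  1.77038446]
31.875Traceback (most recent call last):
  File "<stdin>", line 11, in <module>
  File "<stdin>", line 10, in btn
ValueError: attempt to get argmax of an empty sequence
```

View pics/c4.png

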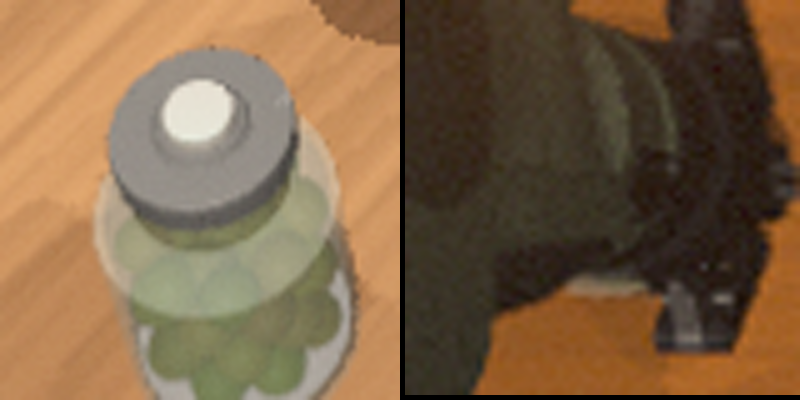

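The side crop shows the lid level on the jar with its button at about (234.8,332); the top view is blocked by the arm. Now the venting press.

Run:
```python
from h import *
print(onz("side",(234.8,332),143))
bot.movel([463.5,303.8,170],max_speed=120)
z0,c,t=press(463.5,303.8,143.3); print(z0,t,[(float(a),float(b)) for a,b in c])
bot.movel([463.5,303.8,200],max_speed=120); bot.movel([430,100,260],max_speed=200); print(bot.get_state()["t"])
S=imaging.capture("side");T=imaging.capture("top");cv2.imwrite("pics/side5.png",S);cv2.imwrite("pics/top5.png",T)
cv2.imwrite("pics/c5.png",np.vstack([S[160:400,150:470],T[150:350,150:470]]))
```

```text
[460.92031068 304.07640713 143.        ]
142.89840242789433 39.8 [(144.3, 0.02), (143.91, -0.01), (143.49, -0.59), (143.09, -0.15), (142.9, 2.6), (142.51, 4.17), (142.04, 5.01), (141.55, 5.4), (141.06, 4.21), (140.62, 3.74), (140.21, 2.88), (139.81, 2.28), (139.41, 1.46), (139.06, 1.69), (138.73, 1.71), (138.36, 2.72)]
41.55
```

View pics/c5.png

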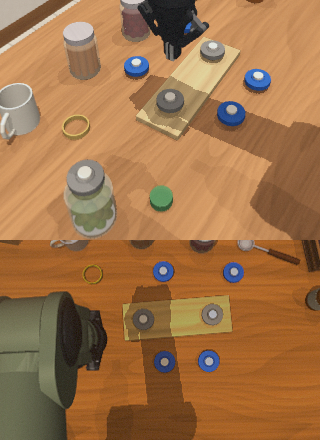

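The press snapped over: 5.4 N at 1.4 mm, falling to 1.5 N at 3.5 mm. Contact at z = 142.9 confirms the lid is home. The picture shows the jar upright with its lid and raised button at crop (87,172), both soft lids still on the board, and everything else in place.

Run:
```python
from h import *
bot.dwell(.3); print(bot.get_state()["contact_force"]); print(bot.sign_off())
```

```text
[-0.4068218  -0.30894558  0.22638734]
the job is handed in; nothing more can be done
None
```

The sound lid is on the olive jar, fully home and vented, and I handed the job in at about 42 s of the 72 s allowed.

- **Finding the sound lid:** I pressed the right-hand lid first (y about -180). It climbed evenly to 5.7 N, so it was soft. The middle lid (y about -79) rose to 5.1 N and fell to 1.4 N, so it was the sound one. I did not press the third lid after that.
- **Placing it:** I gripped the middle lid by its flange and lowered it into the jar's mouth with no side contact. It stopped at the expected height, and the downward force reached about 22 N on the flange as it seated.
- **Venting:** The button's top was met at z = 142.9 mm, against 143 expected for a lid fully home. It snapped over at 5.4 N, fell to 1.5 N at 3.5 mm down, and I then let it spring back.
- **Last checks:** The final side picture shows the lid level with its button up and the jar upright. The two other lids are still on the board, and what is in view looks undisturbed. The force on the tool was about zero with the robot clear.
- **Disagreed or not checked:** Before placing, the two cameras disagreed on the jar's position by up to about 4 mm in y. I took a value between them, and the plug went in freely. The arm hid the jar from the top camera at the end, so its final state was checked only from the side.

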